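# Load a tray of vials onto an inspection stage and jog it under the camera

## Robot

A 6-joint arm with a two-finger parallel gripper is mounted at the origin on a cart in front of the work surface, level with it; the furniture and walls round the work are solid. World frame = base frame: x ahead of the robot, y to its left, z up, the work surface at z = 0. Lengths are in m, angles in rad, forces in N, time in s.
With the tool pointing down it reaches from about 0.275 to 0.85 m from the base axis. Payload 19 kg.
Tool frame: the origin (TCP) lies on the front face of the gripper's body, between the roots of the fingers; the fingertips stand 73 mm ahead of it and the grasp point (between the pads) lies 54 mm ahead of it; z points along the fingers, y is the line along which they close (so a half turn about z gives the same grasp; the last joint's range is limited). The gripper opens to 85 mm and grips with 20 to 120 N. Pads are 22 mm wide; open, the fingers measure 114 mm over their backs; the gripper's body (76 mm by 85 mm) begins 54 mm behind the grasp point. The pads swing forward as they close: fully open they stand 13 mm farther back than shut.
Start: joints at [1.14, 0.15, 1.437, -0, 1.554, -0.134], TCP at [0.168, 0.55, 0.304] pointing down, gripper open.
Joint ranges: [-2.8, 2.8], [-0.68, 2.1], [0.12, 2.68], [-1.39, 4.53], [0.16, 2.79], [-2.81, 2.81]. Speed limits (rad/s): [1.89, 1.89, 2.22, 3.01, 3.01, 3.01].

## Interface

Orientations are given as a unit quaternion [x, y, z, w].
In Python, from workcell import r, imaging gives the robot as it stands. Calls block until the motion is done:
- r.move_pose(position, orientation): joint-space move of the TCP to a pose.
- r.move_l(position, rot=None, max_speed=0.15, f_stop=None): straight line of the TCP; rot=None keeps the orientation; max_speed is the mean speed in m/s. With f_stop (N) it stops when the force on the tool has changed by that much, and returns True; else False.
- r.move_j(angles): joint-space move.
- r.grip(opening, grasp_force=None): finger opening in m; grasp_force is the grip in N (None keeps the last); returns when the fingers have stopped.
- r.wait(seconds).
- r.inverse_kinematics(position, orientation): joint angles nearest the present ones, or None.
- r.observe(): the state.
- imaging.snapshot(name): name is "side" or "top" or "wrist"; returns the picture (480x640x3 uint8, red, green, blue); there is no depth.
- imaging.calibration(name): a dict with "fx", "fy", "cx", "cy" (pixels), "rvec" (rotation vector, rad) and "tvec" (3), from world to camera coordinates, as OpenCV has them. Camera axes: x right, y down, z forward; pixel columns grow to the right and rows downward; lengths in m; the calibration is good to about 2 mm. A picture is of the moment at which its call begins: read the wrist's pose just before it. calibration takes no time and is no camera call; for the wrist camera it gives the pose at the moment of the call.
A pose or a line that the arm cannot do raises r.PlanningError and nothing moves.
- r.sign_off(): hands the job in; it is judged then, once.
The state is a dict: "time": time; "joints": joint angles; "joint_velocities": joint speeds; "joint_efforts": joint torques, N m; "ee_pos": TCP position; "orientation": TCP orientation; "contact_force": force on the tool from outside, world axes, zero at the start; "moment": the same for the moment, N m; "gripper_width": finger opening in m; "grasp_force": force on a finger pad.
Only numpy, scipy, OpenCV 4.12 (cv2) and the standard library are available. Lean on these libraries where they do the work, as an engineer would, in place of code of your own. Each camera call takes 0.05 s, during which the arm holds its last target. There are 200 camera calls.

## Task

Load the steel tray of vials onto the inspection stage: lift its far end by the handle up over the stage's front lip and set it down there, then take the tray by its near handle and slide it in until it lies flat between the lip and the back plate, and let go. Then hold the jog stick over to the right until the tray stands centred under the camera, and let the stick spring back to its centre. Drive the stage with the stick, not by hand, and leave the camera and the other things on the bench alone.

Things in the scene. Friction and masses are not known exactly. Their poses are not given: they have to be found in the camera images.
- tray: Shallow steel tray, 146 mm along its x, 136 mm along y, walls 12 mm, a dark blue rack of capped vials (52 x 124 mm, tops 40 mm up) fixed across its middle, a bow handle at each x end. Too wide to grip across. Origin: centre of its underside; z up, +x to its far end. 0.6 to 0.95 kg. Starts flat on the bench before the stage.
- tray_far_grip (a point): Middle of the far handle: a level round blue sleeve, 11 mm diameter, 60 mm long along the tray's y, axis 47 mm above the underside, 64 mm from the tray's centre. Grip from above, fingers closing along the tray's x; 30 mm free between sleeve and rack, 40 mm free height under it. The held tray can pivot about the sleeve.
- tray_near_grip (a point): Middle of the near handle, the same at the end toward the robot (tray x = -64 mm). A held handle lets the tray pivot about the sleeve.
- tray_far_edge (a point): Middle of the lower edge of the tray's far end (tray x = +73 mm, z = 0).
- tray_near_edge (a point): Middle of the lower edge of the tray's near end (tray x = -73 mm, z = 0).
- station: Fixed inspection station: dark base plate 178 x 320 x 8 mm (front edge at x = -95 mm) with the carriage on it, a camera on a column and a motor behind. Origin on the bench under the middle of the rails; x away from the robot, y left along the carriage's travel, z up.
- nest (a point): Aluminium carriage. Origin: centre of its nest's floor, 23 mm above the bench; axes as the station's. Nest 155 x 146 mm: front lip 8 mm high at x = -82.5 to -77.5 mm; side guides 12 mm high at y = -73, +73 mm, flared 10 mm outward at the front; back plate at x = +77.5 mm, 59 mm high, top edge turned 10 mm forward. Tray home: flat on the floor, near the nest's centre.
- carriage (a joint): Travel of the carriage to the right (station -y), m: 0 at the left end (starts at 0 to 0.03), 0.140 when the nest is centred under the camera, 0.155 at the right stop. At 0.140 the red mark on the carriage's front meets the white line on the base plate (red lines 8 mm either side). Braked while the stick is centred.
- under_lens (a point): Point on the camera's axis at the height of the nest's floor; the carriage's origin is to be brought here. The ring light (72 mm diameter) hangs with its underside 180 mm above this point, on a column 142 mm behind it.
- jog_box: Fixed grey housing of the jog stick, 86 x 86 x 40 mm with rounded edges and a rubber boot; origin at the centre of its underside, on the bench; x away from the robot, y left.
- jog_stick (a joint): Tilt of the stick, rad: 0 upright, positive to the right (box -y), -0.42 to 0.42, pivot axis along the box's x, 40 mm above the bench. Springs to centre; full tilt takes about 8 N at the grip. Past about 0.1 it frees the carriage and drives it the same way, faster the farther it is tilted, about 30 mm/s at full tilt; let go, the carriage stops within 3 mm.
- stick_knob (a point): Point in the stick's round black grip, on the stick's axis 86 mm above the pivot, 12 mm below its top end, 38 mm above the grip's lower end. The grip is 32 mm thick at this point, 25 mm lower down.
- camera_head: Camera with ring light on its boom and column, fixed to the station; must not be touched.
- basin_cup: Bystander, loose, to be left alone: white plastic cup, 78 x 78 x 86 mm, behind the keyboard; origin at the centre of its underside.
- fuse_box: Bystander, loose, to be left alone: small blue cardboard box, 32 x 50 x 18 mm, behind the keyboard; origin at the centre of its underside.
- adapter_box: Bystander, loose, to be left alone: white flat box, 72 x 151 x 38 mm, behind the keyboard; origin at the centre of its underside.
- tape_1: Bystander, loose, to be left alone: roll of beige tape, 98 x 96 x 25 mm, at the right front; origin at the centre of its underside.
- mouse: Bystander, loose, to be left alone: black computer mouse, 108 x 60 x 34 mm, at the left front; origin at the centre of its underside.
- marker_1: Bystander, loose, to be left alone: red and white marker pen, 135 mm, at the left front; origin at the centre of its underside.
- screwdriver_2: Bystander, loose, to be left alone: yellow-handled screwdriver, 165 mm, at the far right front; origin at the centre of its underside.
- tube_cutter: Bystander, loose, to be left alone: teal capillary tube cutter, 83 mm, between the jog stick and the tray; origin at the centre of its underside.
- valve_cap: Bystander, loose, to be left alone: small grey cap, 28 x 28 x 19 mm, at the right front; origin at the centre of its underside.

How it is judged:
On the way, in this order (a step that is already met when the one before it is completed fails the run):
1. the tray's far end rests over the front lip, its near end still outside, and the hand has let go of it (x of tray_far_edge in the frame of nest above -0.08 m and z of tray_far_edge in the frame of nest above -0.002 m and x of tray_near_edge in the frame of nest below -0.088 m and linear speed of tray below 0.03 m/s and contact force between the fingers and tray below 0.2 N), for 0.2 s.
2. the tray lies flat in the nest between lip and back plate, let go, the carriage still on the loading side (x of tray in the frame of nest between -0.006 and 0.006 m and y of tray in the frame of nest between -0.008 and 0.008 m and z of tray in the frame of nest below 0.003 m and angle between tray's own z axis and vertical below 0.03 rad and contact force between the fingers and tray below 0.2 N and value of joint carriage below 0.06 m), for 0.2 s.
3. with the tray aboard the stick is held to the right while the carriage travels (value of joint jog_stick above 0.15 rad and value of joint carriage between 0.07 and 0.125 m), for 0.3 s.
At the end, for the whole second after the job is handed in: the tray lies flat in the nest (within 6 mm in x, 8 mm in y, less than 3 mm off the floor), the carriage stands still with the nest centred under the camera within 9 mm, and the stick is back upright within 0.08 rad (x of tray in the frame of nest between -0.006 and 0.006 m and y of tray in the frame of nest between -0.008 and 0.008 m and z of tray in the frame of nest below 0.003 m and angle between tray's own z axis and vertical below 0.03 rad and contact force between the fingers and tray below 0.2 N and value of joint carriage between 0.131 and 0.149 m and value of joint jog_stick between -0.08 and 0.08 rad and velocity of joint carriage between -0.004 and 0.004 m/s and linear speed of tray below 0.01 m/s); the robot touches nothing.
It fails at once if the camera or its column is touched (contact force between camera_head and anything else above 1 N).
It fails at once if the tray is tipped over 35 degrees (angle between tray's own z axis and vertical above 0.61 rad).
It fails at once if the carriage is shoved along by hand at over 0.1 m/s with the stick centred ((velocity of joint carriage above 0.1 m/s or velocity of joint carriage below -0.1 m/s) and value of joint jog_stick between -0.1 and 0.1 rad).
It fails at once if a bystander is moved by more than 20 mm (distance of any of basin_cup, fuse_box, adapter_box, tape_1, mouse, marker_1, screwdriver_2, tube_cutter, valve_cap from where it was at the start of the episode above 0.02 m).
It also fails if it takes over 69 s, if anything falls off the work surface, if the arm or the gripper's body presses on something with over 40 N, if the wrist force passes 120 N, or if a joint passes its speed limit or range.

## Working session

There is one attempt and no reset: what is moved stays moved. The work goes in short steps, each a Python script; the robot and the scene stay as the last script left them, time stands still between calls to the robot, and variables do not carry over. Pictures are saved under pics/ and viewed, at most 10 in all, crops included, and the job is handed in when it is done.

```bash
mkdir -p pics; ls; cat > h.py <<'E'
import numpy as np, cv2
from workcell import r, imaging
from scipy.spatial.transform import Rotation as R
def snap(n,f):
    c=imaging.calibration(n); im=imaging.snapshot(n); cv2.imwrite('pics/'+f+'.png',im[:,:,::-1]); np.save('pics/'+f+'.npy',im)
    import json; json.dump({k:np.array(v).tolist() for k,v in c.items()},open('pics/'+f+'.json','w')); return im,c
def load(f):
    import json; return np.load('pics/'+f+'.npy'),json.load(open('pics/'+f+'.json'))
def ray(c,u,v):
    M=cv2.Rodrigues(np.array(c['rvec'],float))[0]; t=np.array(c['tvec'],float).ravel()
    d=M.T@np.array([(u-c['cx'])/c['fx'],(v-c['cy'])/c['fy'],1]); return -M.T@t,d
def onz(c,u,v,z):
    o,d=ray(c,u,v); return o+d*(z-o[2])/d[2]
def proj(c,p):
    K=np.array([[c['fx'],0,c['cx']],[0,c['fy'],c['cy']],[0,0,1]]);return cv2.projectPoints(np.array(p,float).reshape(-1,3),np.array(c['rvec'],float),np.array(c['tvec'],float),K,None)[0].reshape(-1,2)
def tri(a,b):
    (o1,d1),(o2,d2)=a,b; A=np.stack([d1,-d2],1); s=np.linalg.lstsq(A,o2-o1,rcond=None)[0]; p,q=o1+s[0]*d1,o2+s[1]*d2
    return (p+q)/2,np.linalg.norm(p-q)
def down(yaw): # tool z down; tool y (closing) along world yaw direction
    y=np.array([np.cos(yaw),np.sin(yaw),0]); z=np.array([0,0,-1.]); return R.from_matrix(np.stack([np.cross(y,z),y,z],1)).as_quat()
E
python3 - <<'E'
from h import *
for n in('top','side','wrist'):
    im,c=snap(n,n+'0'); print(n,ray(c,320,240),c['fx'])
print(r.observe())
E
```

```text
pics
top (array([ 0.18445997, -0.07861539,  1.93965289]), array([ 0.2051149 , -0.00143257, -0.97873855])) 568.9092527522092
side (array([0.1605891 , 1.22892261, 1.01959548]), array([ 0.24369396, -0.79625887, -0.55381512])) 606.5068206305084
wrist (array([0.09441622, 0.57159395, 0.37495916]), array([ 0.28233293, -0.08831223, -0.95524547])) 407.44440087166316
{'time': 0.15, 'joints': array([ 1.14001854e+00,  1.50856983e-01,  1.43780557e+00, -1.68277643e-05,
        1.55377231e+00, -1.34009142e-01]), 'joint_velocities': array([ 3.68448916e-04, -1.73822021e-03, -2.61332165e-03, -4.30084721e-05,
        4.49583221e-04,  2.72883026e-04]), 'joint_efforts': array([ 3.18955579e-03, -7.13377047e+01, -5.71047807e+01, -2.77466261e-04,
        7.03666141e-03, -1.10535120e-05]), 'ee_pos': array([0.16813486, 0.54976614, 0.30346116]), 'orientation': array([ 1.47840245e-01,  9.89011165e-01, -4.06768593e-04, -1.09263330e-04]), 'contact_force': array([ 0.24960311,  0.23090679, -0.17150368]), 'moment': array([0.04818907, 0.00017612, 0.03024314]), 'grasp_force': 0.0, 'gripper_width': 0.08562790128516218}
```

View pics/top0.png

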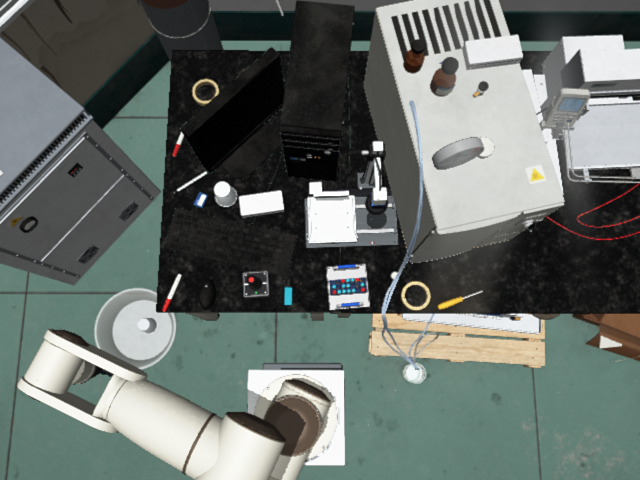

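View pics/side0.png

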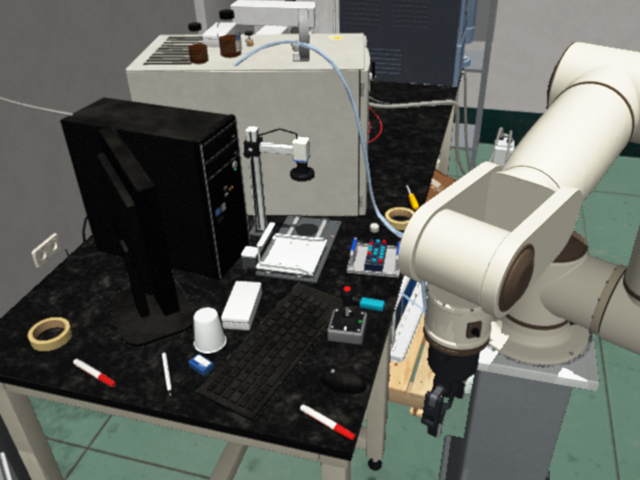

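The top view shows the tray at (348,286), the carriage at (331,218), the jog box at (256,283), the cutter at (288,296) and the camera column at (378,190). The side view agrees. I'll get rough positions, then look from the wrist.

```bash
python3 - <<'E'
from h import *
im,c=load('top0')
for n,u,v,z in(('tray',348,286,.03),('fargrip',348,267,.047),('neargrip',348,305,.047),('nest',331,218,.023),('jog',256,283,.04),('cutter',288,296,.01),('tape',416,295,.02),('cam',378,200,.2),('boxcorner',425,258,.0),('col',378,150,.3),('tubes',385,300,.1)):
    print(n,onz(c,u,v,z).round(3))
x=onz(c,348,286,.03)
for p in([0.37,x[1]+.10,.33],[0.5,x[1]+.12,.33]): print(p,r.inverse_kinematics(p,down(0)))
cv2.imwrite('pics/c1.png',cv2.resize(im[140:320,220:440],None,fx=3.6,fy=3.3,interpolation=cv2.INTER_CUBIC)[:600,:800,::-1])
E
```

```text
tray [ 0.426 -0.176  0.03 ]
fargrip [ 0.489 -0.176  0.047]
neargrip [ 0.361 -0.175  0.047]
nest [ 0.664 -0.119  0.023]
jog [0.435 0.133 0.04 ]
cutter [0.394 0.027 0.01 ]
tape [ 0.398 -0.406  0.02 ]
cam [ 0.679 -0.265  0.2  ]
boxcorner [ 0.528 -0.445  0.   ]
col [ 0.809 -0.257  0.3  ]
tubes [ 0.372 -0.292  0.1  ]
[0.37, np.float64(-0.07616977624646745), 0.33] [-4.07759327e-01 -2.82226817e-01  1.79098836e+00 -4.44089210e-16
  1.63283111e+00 -4.07759327e-01]
[0.5, np.float64(-0.05616977624646746), 0.33] [-2.65109392e-01 -8.02178286e-03  1.55440279e+00 -4.44089210e-16
  1.59521165e+00 -2.65109392e-01]
```

View pics/c1.png

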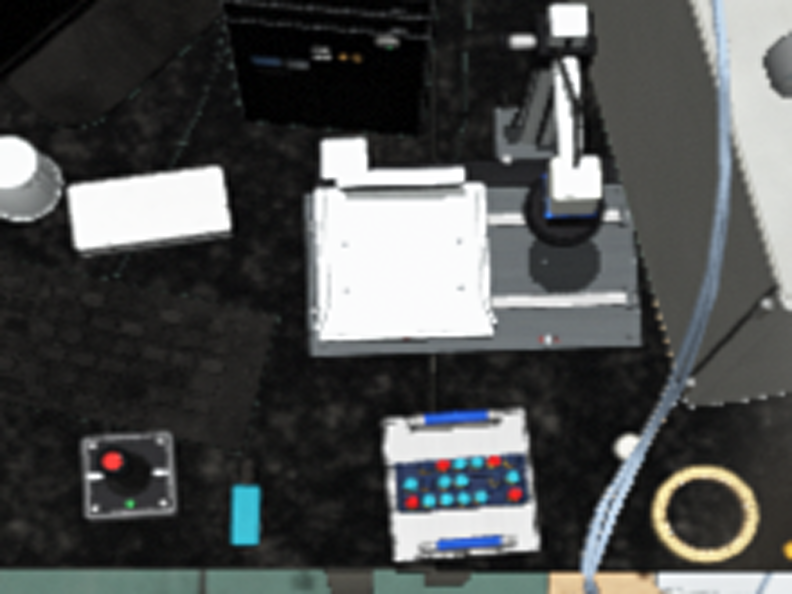

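The crop shows the tray turned a few degrees, with its blue handles at about (457,417) and (470,543). The carriage is at the left of the station, and the white line is at about (548,338). Next is a wrist view of both.

```bash
python3 - <<'E'
from h import *
r.move_pose([0.40,-0.12,0.42],down(np.pi/2))
o=r.observe();print(o['time'],o['joints'].round(3))
im,c=snap('wrist','w1'); snap('side','s1')
E
```

```text
2.6917 [-0.475 -0.194  1.544  0.     1.792 -2.047]
```

View pics/w1.png

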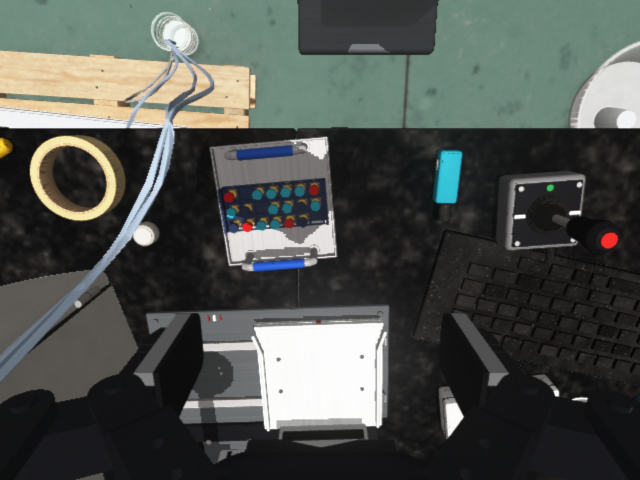

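```bash
python3 - <<'E'
from h import *
im,c=load('w1'); print(ray(c,320,240))
hsv=cv2.cvtColor(im,cv2.COLOR_RGB2HSV)
m=cv2.inRange(hsv,(108,150,100),(125,255,255)); n,l,s,ce=cv2.connectedComponentsWithStats(m)
for i in range(1,n):
    if s[i,4]>150:
        p=np.argwhere(l==i)[:,::-1].astype(float); mu=p.mean(0); d=np.linalg.svd(p-mu,full_matrices=False)[2][0]
        a=onz(c,*mu,.047);b=onz(c,*(mu+10*d),.047); e=np.degrees(np.arctan2(*(b-a)[[1,0]])); print('blue',mu.round(1),s[i],a.round(4),'yaw of y',e)
m=cv2.inRange(hsv,(0,120,80),(8,255,255))|cv2.inRange(hsv,(172,120,80),(180,255,255)); n,l,s,ce=cv2.connectedComponentsWithStats(m[300:340,140:400])
for i in range(1,n): print('red',(ce[i]+[140,300]).round(1),s[i,4],onz(c,*(ce[i]+[140,300]),.008).round(4),onz(c,*(ce[i]+[140,300]),.02).round(4))
a=onz(c,147,314,.008);b=onz(c,388,307,.008);print('plate',a,b,np.degrees(np.arctan2(*(b-a)[[1,0]])), np.linalg.norm(b-a))
for q in((500,176),(583,174),(587,242),(510,250)):print('jog',onz(c,*q,.04).round(4))
cv2.imwrite('pics/c2.png',cv2.resize(im[290:450,140:400],None,fx=3,fy=3,interpolation=cv2.INTER_CUBIC)[:,:,::-1])
E
```

```text
(array([ 0.32313399, -0.12006402,  0.49150664]), array([ 2.96137066e-01, -5.98264759e-04, -9.55147799e-01]))
blue [264.3 151.7] [237 146  55  12 441] [ 0.362  -0.1799  0.047 ] yaw of y -85.51026484660338
blue [278.3 264.7] [253 259  51  13 459] [ 0.4911 -0.1689  0.047 ] yaw of y -85.174650550837
red [219.9 317.1] 7 [ 0.5796 -0.2526  0.008 ] [ 0.5733 -0.2493  0.02  ]
red [207.8 317.7] 6 [ 0.5804 -0.2685  0.008 ] [ 0.574  -0.2648  0.02  ]
red [318.5 322.7] 6 [ 0.5878 -0.1224  0.008 ] [ 0.5813 -0.1223  0.02  ]
plate [ 0.57499475 -0.34809807  0.008     ] [ 0.56492253 -0.03132969  0.008     ] 91.82120894632058 0.3169284665707834
jog [0.389  0.0789 0.04  ]
jog [0.3868 0.1704 0.04  ]
jog [0.4656 0.1901 0.04  ]
jog [0.4754 0.1019 0.04  ]
```

View pics/c2.png

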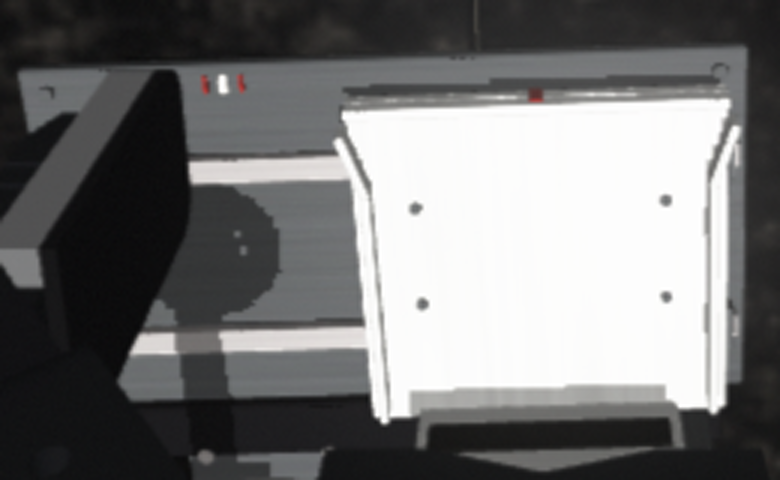

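Station yaw is about 1.8° and tray yaw about 4.9°, with the carriage near 0.002. Next I check the nest centre from the floor dots, grasp the far handle, lift it and set it over the lip.

```bash
cat >> h.py <<'E'
SY=np.radians(1.82); SX=np.array([np.cos(SY),np.sin(SY)]); SYv=np.array([-SX[1],SX[0]])
N0=np.array([0.6629,-0.1195])
def nest(x,y,z): return np.append(N0+x*SX+y*SYv,z)   # world point of nest-frame x,y, world z
def tonest(p): d=np.array(p[:2])-N0; return np.array([d@SX,d@SYv])
def g(p): return np.array(p)+[0,0,.054]  # TCP for grasp point p, tool down
def blues(im,c,z):
    hsv=cv2.cvtColor(im,cv2.COLOR_RGB2HSV); m=cv2.inRange(hsv,(108,150,100),(125,255,255)); n,l,s,ce=cv2.connectedComponentsWithStats(m)
    return [(ce[i].round(1),s[i,4],onz(c,*ce[i],z).round(4)) for i in range(1,n) if s[i,4]>60]
E
python3 - <<'E'
from h import *
im,c=load('w1')
D=np.array([onz(c,140+u/3,290+v/3,.023)[:2] for u,v in((415,208),(666,200),(422,303),(666,296))]);print('dots',D.mean(0).round(4),np.degrees(np.arctan2(*(D[1]-D[0])[::-1])))
ty=np.arctan2(.011,.1291); q=down(ty); P=np.array([.4911,-.1689,.046])
r.move_pose(g(P)+[0,0,.12],q); r.grip(.036)
print('stop',r.move_l(g(P),max_speed=.12,f_stop=15),r.observe()['ee_pos'])
r.grip(0.0,40); o=r.observe(); print(o['time'],o['gripper_width'],o['grasp_force'])
E
```

```text
dots [ 0.6568 -0.1194] 92.07348536153627
stop False [ 0.49139526 -0.16905184  0.10068161]
6.2083 0.009636555632767744 38.94695162773132
```

```bash
sed -i 's/0.6629,-0.1195/0.6605,-0.1195/' h.py; python3 - <<'E'
from h import *
q=down(SY); P=r.observe()['ee_pos']-[0,0,.054]
r.move_l(g([P[0]-.005,P[1],.098]),max_speed=.08)
r.move_l(g(nest(-.12,0,.098)),rot=q,max_speed=.08)
r.move_l(g(nest(-.060,0,.098)),max_speed=.08)
o=r.observe(); print(o['time'],o['gripper_width'],o['contact_force'].round(1))
snap('side','s2'); 
print('stop',r.move_l(g(nest(-.060,0,.080)),max_speed=.03,f_stop=4)); o=r.observe(); print(o['time'],o['ee_pos']-[0,0,.054],o['contact_force'].round(1))
snap('side','s3')
a=cv2.imread('pics/s2.png')[180:340,200:460];b=cv2.imread('pics/s3.png')[180:340,200:460]
cv2.imwrite('pics/c3.png',cv2.resize(np.hstack([a,b]),None,fx=1.53,fy=2.5))
E
```

```text
8.9417 0.00932871095378131 [ 1.3  0.6 -7.3]
stop True
9.2667 [ 0.6006046  -0.12139285  0.09518551] [ 3.5 -0.3 -3.8]
```

View pics/c3.png

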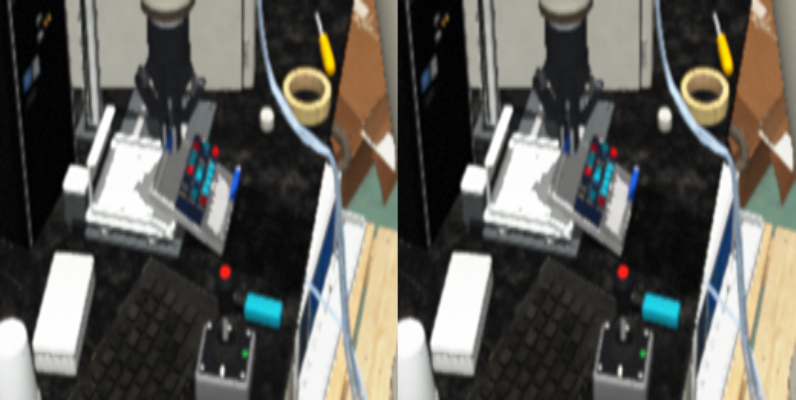

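Side view: the tray is tilted with its far end over the nest, near end on the bench. I'll lower it further onto the lip.

```bash
python3 - <<'E'
from h import *
for z in (.090,.086,.082,.078):
    s=r.move_l(g(nest(-.060,0,z)),max_speed=.03,f_stop=9); r.wait(.1); o=r.observe(); print(z,s,o['ee_pos'][2]-.054,o['contact_force'].round(1))
    if s or o['contact_force'][2]>-1.0: break
print(o['time'])
E
```

```text
0.09 False 0.08998067530076309 [ 3.6  0.1 -2.1]
0.086 True 0.08857160116830898 [0.5 1.8 9.5]
10.0417
```

```bash
python3 - <<'E'
from h import *
r.grip(.036); r.wait(.3)
o=r.observe(); p=o['ee_pos']
r.move_l(p+[0,0,.06],max_speed=.12); 
r.move_pose([.44,-.12,.34],down(0.0)); print(r.observe()['time'])
im,c=snap('wrist','w4'); print(blues(im,c,.0476),blues(im,c,.085)); it,ct=snap('top','t4'); print(blues(it,ct,.0476),blues(it,ct,.085))
s_,cs=snap('side','s4');print(blues(s_,cs,.05))
E
```

```text
12.225
[(array([365. , 204.5]), np.int32(215), array([ 0.4794, -0.1227,  0.0476])), (array([520.2, 213.5]), np.int32(868), array([ 0.6214, -0.1311,  0.0476]))] [(array([365. , 204.5]), np.int32(215), array([ 0.4752, -0.1147,  0.085 ])), (array([520.2, 213.5]), np.int32(868), array([ 0.6026, -0.1222,  0.085 ]))]
[] []
[]
```

View pics/w4.png

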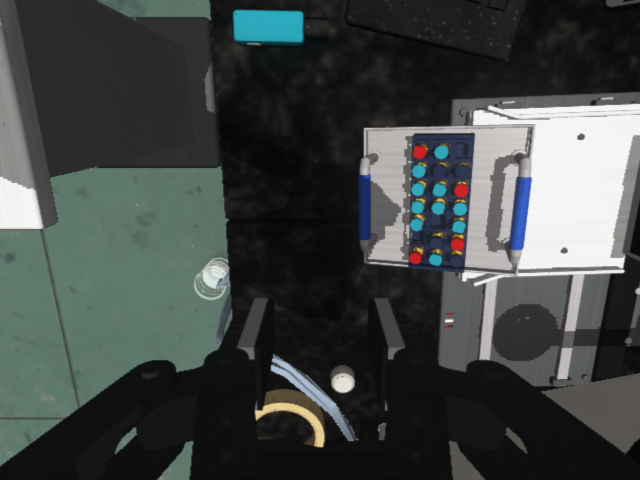

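The tray rests over the lip, aligned to within about 2°, with its near handle at (365,213). I'll grasp it there, lift the near end and slide the tray in.

```bash
python3 - <<'E'
from h import *
im,c=load('w4'); P=onz(c,364.5,213,.0476); F=onz(c,521,213,.087); print(P,F,tonest(P),tonest(F))
ty=np.arctan2(*(F-P)[[1,0]]); P[2]=.045
r.move_pose(g(P)+[0,0,.08],down(ty)); print('stop',r.move_l(g(P),max_speed=.1,f_stop=10))
r.grip(0,40); o=r.observe(); print(o['time'],o['gripper_width'],o['grasp_force'],o['contact_force'].round(1))
P=o['ee_pos']-[0,0,.054]; x0=tonest(P)[0]
r.move_l(g(nest(x0+.005,tonest(P)[1],.087)),rot=down(SY),max_speed=.06)
print(r.observe()['contact_force'].round(1))
for x in (-.13,-.10,-.08):
    s=r.move_l(g(nest(x,0,.087)),max_speed=.06,f_stop=20); o=r.observe(); print(x,s,tonest(o['ee_pos']),o['contact_force'].round(1))
    if s: break
print(o['time'],o['gripper_width']); snap('wrist','w5'); snap('side','s5')
E
```

```text
[ 0.47918505 -0.13065105  0.0476    ] [ 0.60224074 -0.12134726  0.087     ] [-0.18157763 -0.00538692] [-5.82885362e-02  3.96931485e-06]
stop False
14.375 0.01049700667947986 38.95917356014252 [-1.2 -0.5  6.3]
[-1.5 -0.3 -4.6]
-0.13 False [-0.12926489 -0.00033398] [-3.1 -5.8 -5.2]
-0.1 False [-0.09912254 -0.00034972] [-1.8 -5.5 -5.2]
-0.08 False [-0.07906083 -0.00010332] [ 1.  -4.1 -5.9]
17.2917 0.00959986682445678
```

```bash
python3 - <<'E'
from h import *
s=r.move_l(g(nest(-.040,-.001,.086)),max_speed=.03,f_stop=9); r.wait(.1); o=r.observe(); print(s,tonest(o['ee_pos']),o['ee_pos'][2]-.054,o['contact_force'].round(1),o['time'])
im,c=snap('wrist','w6'); s_,_=snap('side','s6'); snap('top','t6')
a=cv2.imread('pics/w6.png'); b=cv2.imread('pics/s6.png')[190:310,230:390]
cv2.imwrite('pics/c6.png',np.hstack([cv2.resize(a,(440,330)),cv2.resize(b,(360,330),interpolation=cv2.INTER_CUBIC)]))
E
```

```text
True [-0.0772513  -0.00040552] 0.08593446613682676 [ 1.5 -2.9 -3.2] 17.9083
```

View pics/c6.png

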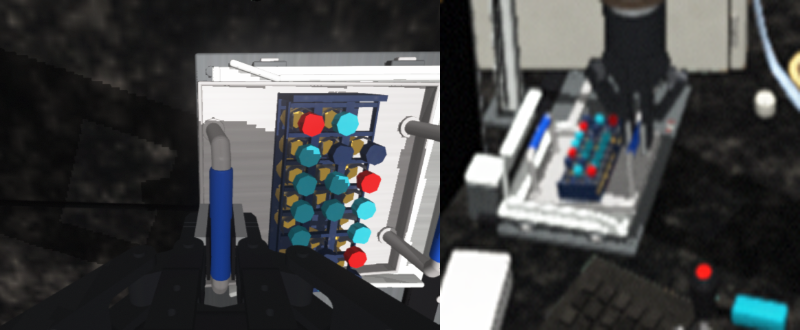

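The tray is well inside the guides and still about 15–20 mm short of the back plate. I'll keep pushing.

```bash
python3 - <<'E'
from h import *
for x in np.arange(-.072,-.034,.004):
    s=r.move_l(g(nest(x,-.001,.086)),max_speed=.04,f_stop=25); r.wait(.08); o=r.observe(); print(round(x,3),s,tonest(o['ee_pos']).round(4),o['contact_force'].round(1),o['time'])
    if s or o['contact_force'][0]<-9: break
E
```

```text
-0.072 False [-0.072  -0.0008] [ 1.8 -0.7 -6.1] 18.4333
-0.068 False [-0.068  -0.0008] [ 1.6  0.7 -7. ] 18.7667
-0.064 False [-0.0638 -0.001 ] [ 0.8  0.9 -6.1] 19.1
-0.06 False [-0.0598 -0.001 ] [ 0.5 -0.4 -5.5] 19.4333
-0.056 False [-0.0558 -0.001 ] [ 1.   0.5 -7. ] 19.7667
-0.052 False [-0.0542 -0.0011] [-24.1  -3.2  -1.2] 20.1
```

Contact with the back plate came where I expected it. I'll back off slightly, lower in an arc, release and retreat.

```bash
python3 - <<'E'
from h import *
r.move_l(g(nest(-.0568,-.001,.086)),max_speed=.03); print(r.observe()['contact_force'].round(1))
for x,z in((-.0585,.082),(-.060,.078),(-.0618,.074),(-.0630,.0705)):
    s=r.move_l(g(nest(x,-.001,z)),max_speed=.03,f_stop=15); o=r.observe(); print(z,s,tonest(o['ee_pos']).round(4),round(o['ee_pos'][2]-.054,4),o['contact_force'].round(1))
    if s: break
r.grip(.036); r.wait(.2); p=r.observe()['ee_pos']; r.move_l(p+[0,0,.07],max_speed=.12)
r.move_pose([.49,-.05,.32],down(0.0)); print(r.observe()['time'])
im,c=snap('wrist','w7'); snap('side','s7')
print(blues(im,c,.07))
b=cv2.imread('pics/s7.png')[190:310,230:390]
cv2.imwrite('pics/c7.png',np.hstack([cv2.resize(cv2.imread('pics/w7.png'),(400,300)),cv2.resize(b,(400,300),interpolation=cv2.INTER_CUBIC)]))
E
```

```text
[-3.  -0.7 -3.5]
0.082 False [-0.0584 -0.001 ] 0.0819 [-0.7 -1.3 -4.3]
0.078 False [-0.06   -0.0011] 0.0779 [-0.4 -1.9 -3.9]
0.074 False [-0.0618 -0.001 ] 0.0738 [ 2.3 -3.4 -4.6]
0.0705 False [-0.0629 -0.0011] 0.0706 [ 3.4 -2.  -1.3]
23.625
[(array([599.1, 285.1]), np.int32(908), array([ 0.7261, -0.1138,  0.07  ])), (array([447.1, 289.7]), np.int32(710), array([ 0.5971, -0.1181,  0.07  ]))]
```

View pics/c7.png

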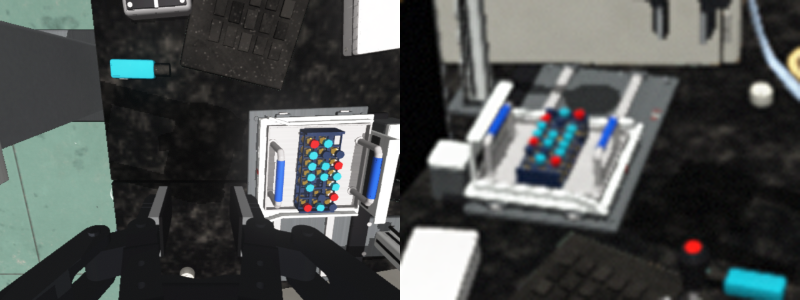

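The tray lies flat in the nest, both handles at z≈.07 and 129 mm apart. Now to locate the stick and set up tracking baselines.

```bash
sed -i 's/s\[i,4\]>60/s[i,4]>12/' h.py; python3 - <<'E'
from h import *
q=down(0.0); r.move_pose([.43,.16,.32],q); 
im,c=snap('wrist','w8'); t,ct=snap('top','t8'); s,cs=snap('side','s8')
print('top',blues(t,ct,.07)); print('side',blues(s,cs,.07)); print(r.observe()['time'],r.observe()['joints'].round(2))
def reds(im):
    h=cv2.cvtColor(im,cv2.COLOR_RGB2HSV); m=cv2.inRange(h,(0,150,120),(6,255,255))|cv2.inRange(h,(174,150,120),(180,255,255)); n,l,st,ce=cv2.connectedComponentsWithStats(m)
    return [(ce[i].round(1),st[i,4]) for i in range(1,n) if st[i,4]>12]
for k,i,cc in(('w',im,c),('t',t,ct),('s',s,cs)): print(k,[(a,n,onz(cc,*a,.138).round(4)) for a,n in reds(i)])
E
```

```text
top [(array([197.3, 197.3]), np.int32(26), array([0.724 , 0.3374, 0.07  ])), (array([329.5, 197.5]), np.int32(32), array([ 0.7245, -0.1134,  0.07  ])), (array([330.4, 233.9]), np.int32(47), array([ 0.5973, -0.1165,  0.07  ]))]
side [(array([269.4, 237.7]), np.int32(39), array([ 0.7222, -0.1134,  0.07  ])), (array([312.8, 242.3]), np.int32(31), array([ 0.595 , -0.1205,  0.07  ])), (array([414.7, 278.8]), np.int32(18), array([ 0.2926, -0.0218,  0.07  ])), (array([195.2, 362.8]), np.int32(32), array([0.7095, 0.3939, 0.07  ]))]
24.75 [ 0.19 -0.1   1.66 -0.    1.58  0.19]
w [(array([324.4, 263.7]), np.int32(352), array([0.4319, 0.1401, 0.138 ]))]
t [(array([175.7, 149.3]), np.int32(43), array([0.871 , 0.4025, 0.138 ])), (array([627.1, 191.2]), np.int32(32), array([ 0.7289, -1.0932,  0.138 ])), (array([564.8, 227.4]), np.int32(41), array([ 0.6059, -0.8772,  0.138 ])), (array([630.8, 219.2]), np.int32(21), array([ 0.6339, -1.0949,  0.138 ])), (array([625. , 235.9]), np.int32(13), array([ 0.5781, -1.0699,  0.138 ])), (array([604.3, 238.9]), np.int32(21), array([ 0.568 , -1.0018,  0.138 ])), (array([165.7, 304.7]), np.int32(53), array([0.352 , 0.4058, 0.138 ]))]
s [(array([346.7, 288.5]), np.int32(15), array([0.4312, 0.1434, 0.138 ])), (array([106.1, 379.7]), np.int32(118), array([0.8211, 0.5401, 0.138 ])), (array([343.9, 431.4]), np.int32(159), array([0.3371, 0.5427, 0.138 ]))]
```

View pics/w8.png

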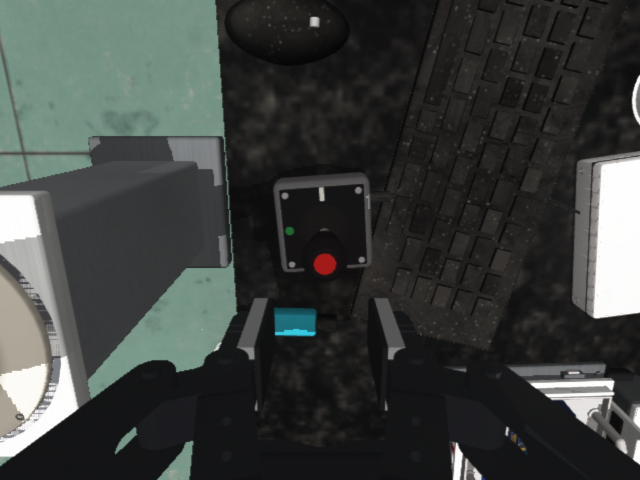

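The red cap of the stick sits at (324,264), i.e. world (.432,.141). I'll push it right with closed fingers and track the handles in the top and side cameras.

```bash
cat > drive.py <<'E'
from h import *
def ys():
    out={}
    for n in('side','top'):
        c=imaging.calibration(n); im=imaging.snapshot(n)
        for _,a,p in blues(im,c,.07):
            x,y=tonest(p)
            if -.19<y<.03:
                if abs(x+.064)<.012: out[n+'n']=y
                elif abs(x-.064)<.012: out[n+'f']=y
    return out
E
python3 - <<'E'
from drive import *
r.grip(0.0,30); q=down(0.0); X=.432; Z=.170
base=ys(); print(base)
def d(): 
    o=ys(); v=[base[k]-o[k] for k in o if k in base]; return (np.median(v) if v else None), len(v)
r.move_pose([X,.195,.26],q); r.move_l([X,.195,Z],max_speed=.15); r.move_l([X,.172,Z],max_speed=.1)
y=.150; print('stop',r.move_l([X,y,Z],max_speed=.05,f_stop=25)); T0=r.observe()['time']; phase=0; last=(T0,0); miss=0
while True:
    v,n=d(); o=r.observe(); t=o['time']; print(round(t,2),v if v is None else round(v,4),n,o['contact_force'].round(1)[1],round(o['ee_pos'][1],4))
    if v is None:
        miss+=1
        if miss>12: break
    else:
        if phase==0 and t-T0>.8 and v<.004 and y>.142: y-=.003; r.move_l([X,y,Z],max_speed=.05,f_stop=25); T0=r.observe()['time']
        if phase==0 and v>.115: phase=1; y+=.006; r.move_l([X,y,Z],max_speed=.05); 
        if v>.1345: break
    if t>55: break
    r.wait(.1)
r.move_l([X,.20,Z],max_speed=.15); r.wait(.3); print(d(),r.observe()['time'])
E
```

```text
{'sidef': np.float64(0.0036407805091599444), 'siden': np.float64(0.0011838871086307628), 'topf': np.float64(0.004064305114848872), 'topn': np.float64(0.0050056965334869695)}
stop False
27.49 0.0013 4 6.3 0.1499
27.69 0.0034 4 6.8 0.1499
27.89 0.0051 4 6.6 0.1499
28.09 0.0073 4 6.4 0.1499
28.29 0.0093 4 6.3 0.1499
28.49 0.0109 4 6.0 0.1499
28.69 0.0144 4 5.7 0.1499
28.89 0.0171 4 7.7 0.1499
29.09 0.019 4 6.1 0.1499
29.29 0.0215 4 6.5 0.1499
29.49 0.0219 4 6.4 0.1499
29.69 0.0246 4 6.5 0.1499
29.89 0.0274 4 6.4 0.1499
30.09 0.0297 4 5.8 0.1499
30.29 0.0318 4 6.8 0.1499
30.49 0.0346 4 7.1 0.1499
30.69 0.0355 4 6.0 0.1499
30.89 0.0378 4 5.5 0.1499
31.09 0.0403 4 6.4 0.1499
31.29 0.042 4 5.9 0.1499
31.49 0.0446 4 5.9 0.1499
31.69 0.0458 4 5.1 0.1499
31.89 0.0476 4 5.7 0.1499
32.09 0.0499 4 6.3 0.1499
32.29 0.0523 4 5.2 0.1499
32.49 0.0549 4 5.6 0.1499
32.69 0.0573 4 6.2 0.1499
32.89 0.0571 4 5.8 0.1499
33.09 0.0608 4 5.3 0.1499
33.29 0.0622 4 6.4 0.1499
33.49 0.0641 4 5.8 0.1499
33.69 0.0664 4 6.4 0.1499
33.89 0.0686 4 5.6 0.1499
34.09 0.0694 4 6.4 0.1499
34.29 0.0732 4 6.4 0.1499
34.49 0
[... 950 characters left out ...]
.1143 4 3.9 0.156
42.36 0.1143 4 3.1 0.156
42.56 0.1143 4 2.5 0.156
42.76 0.1143 4 3.6 0.156
42.96 0.1143 4 2.6 0.156
43.16 0.1143 4 2.6 0.156
43.36 0.1143 4 2.7 0.156
43.56 0.1143 4 2.2 0.156
43.76 0.1143 4 2.4 0.156
43.96 0.1143 4 2.8 0.156
44.16 0.1143 4 3.4 0.156
44.36 0.1143 4 3.0 0.156
44.56 0.1143 4 3.0 0.156
44.76 0.1143 4 3.0 0.156
44.96 0.1143 4 3.0 0.156
45.16 0.1143 4 2.4 0.156
45.36 0.1143 4 2.5 0.156Traceback (most recent call last):
  File "<stdin>", line 9, in <module>
  File "<stdin>", line 5, in d
  File "drive.py", line 5, in ys
    c=imaging.calibration(n); im=imaging.snapshot(n)
                                 ~~~~~~~~~~~~~~~~^^^
ValueError: 200 camera calls are used up
```

The camera budget ran out because the slowed tilt fell below the drive threshold, so the loop kept polling. I'll finish open loop. The carriage is stopped at roughly 0.116–0.121. At the same push the speed was about 9–10 mm/s, so about 2.2 s more gives roughly 0.140, with the push force as a check on speed.

```bash
python3 - <<'E'
from h import *
X=.432; Z=.170
r.move_l([X,.150,Z],max_speed=.05); t0=r.observe()['time']; f=[]
while True:
    r.wait(.1); o=r.observe(); f.append(o['contact_force'][1]); t=o['time']-t0
    m=np.mean(f); T=2.2*np.clip(5.85/m,.93,1.06)
    if t>=T-.04: break
r.move_l([X,.175,Z],max_speed=.15); r.move_l([X,.20,Z],max_speed=.15); print(t,m,T)
r.move_l([X,.20,.25],max_speed=.15); r.wait(.5); o=r.observe(); print(o['time'],o['contact_force'].round(2))
E
```

```text
2.1000000000000014 6.142202057261412 2.0953397299564376
49.6417 [-0.44 -0.02  0.75]
```

```bash
python3 -c "
from workcell import r
print(r.sign_off())"
```

```text
the job is handed in; nothing more can be done
None
```

I handed the job in at about 50 s, but I could not confirm the final carriage position: my tracking loop used up all 200 camera calls, so I drove the last ~20 mm by time and push force, and I estimate the carriage stands at 0.136–0.142 m (allowed 0.131–0.149 m); the tray was seen lying flat in the nest before the drive, and the stick was let go.

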